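Close the sample hatch and lock its quarter-turn fastener with the slot key

TASK

Swing the open hatch on the slanted display stand shut, then take the flat-bladed slot key from its block and with it turn the slotted fastener on the hatch clockwise all the way (about a quarter turn) to lock it. Then put the key back upright in its block, blade down until it bottoms out, and let go. Leave everything else on the shelf where it is.

Things in the scene. Friction and masses are not known exactly. Their poses are not given: they have to be found in the camera images.
- hatch (a joint): Opening angle of the hatch, rad: 0 shut, 1.9 fully open; starts at 1.0 to 1.7. The hatch is a chrome plate 130 x 130 x 8 mm hinged along its upper (far) edge; it swings up and away from the robot. The hinge is stiff: it stays where it is left and needs 3 to 5 N at the free edge. A cam under it catches the frame when locked (turned while open, it keeps the hatch from shutting).
- stand: Fixed galvanised display stand, 190 x 170 mm on the shelf, 180 mm high without the open hatch. Origin under its middle, z up. Its face climbs at 30 degrees towards its rear, +x (away from the robot at yaw 0).
- hatch_hinge (a point): Middle of the hatch's hinge line, in the plane of the hatch's underside, fixed to the stand. Axes as the stand's: z vertical, x level to the stand's rear, y along the hinge line. The shut hatch reaches 130 mm down the face from here (direction (-0.866, 0, -0.5) in these axes), 65 mm either side; its outer face lies 8 mm out along the face's normal (-0.5, 0, 0.866).
- slot (a point): Centre of the fastener's slot at its mouth, the top of its head: a steel disc 50 mm in diameter, 14 mm high, on the hatch's outer face, 88 mm from the hinge line, mid-width. The slot runs straight across the head, 8.5 mm wide, 10 mm deep. The point moves with hatch and fastener: z points straight out of the slot, y runs along the slot, x across it.
- cam (a joint): Turn of the fastener, rad, growing clockwise as seen from outside the hatch: starts at 0 to 0.35 (slot roughly level, along the hinge line: unlocked), stops at 1.6; about 1.57 (slot running up and down the face) is locked. Stays where it is left; needs about 0.06 N m.
- key_grip (a point): Centre of the slot key's handle, where to grip. Key: 112 mm tall, 150 g; flat black handle 56 mm wide (x) x 14 mm thick (y) x 50 mm high (z); below it a flat steel blade 30 mm wide (x) x 5 mm thick (y), 62 mm long, the last 4 mm 27 x 3.5 mm. Starts standing blade down in its block. z points from blade to handle. A half turn about z looks the same.
- key_tip (a point): Middle of the blade's lower end, 87 mm below key_grip along the key's z.
- holder_hole0 (a point): Centre of the mouth of the slot-shaped blind hole in the key's block, a fixed plywood block 75 (x) x 55 (y) x 50 mm high. The hole is 34 mm (x) x 9 mm (y) and 40 mm deep, so the standing key's handle centre is 97 mm above the shelf. The edges of the mouth are bevelled 3 mm.
- rod_sample: Bystander, fixed: a like plywood block 75 x 55 x 50 mm with a round T-handle (crossbar 70 mm long, 18 mm thick, top 114 mm above the shelf). Origin under its middle. Its place, the key block's and the knob sample's are exchanged from start to start.
- knob_sample: Bystander, fixed: a like block with a pewter door knob (56 mm in diameter) on top, 115 mm high. Origin under its middle.
- lever: Loose bystander: matte black passage lever, round rose 54 mm in diameter under its origin, bar reaching 103 mm to +x, 53 mm high.
- hinge: Loose bystander: open chrome hinge, flat, 90 x 78 x 10 mm. Origin under its middle.
- pull_a: Loose bystander: pewter bow drawer pull 116 mm long (x), 20 mm wide, 32 mm high. Origin under its middle.
- pull_b: Loose bystander: a second such drawer pull.
- carton: Loose bystander: cardboard carton 90 x 60 x 50 mm. Origin under its middle.
- door_knob: Loose bystander: chrome door knob 64 mm in diameter, 67 mm high. Origin under its middle.
Mind the look-alikes: they are no part of the job. Of the things shaped like the part that bears key_grip, the black one is meant.

How it is judged (in metres and radians):
On the way, in this order (a step that is already met when the one before it is completed fails the run):
1. the hatch is swung shut (value of joint hatch below 0.05 rad), for 0.1 s.
2. with the key's blade in the slot and the hatch shut, the fastener is turned to locked (value of joint hatch below 0.05 rad and value of joint cam above 1.4 rad and distance between key_tip and slot below 0.016 m and z of key_tip in the frame of slot below -0.003 m), for 0.05 s.
At the end, for the whole second after the job is handed in: Hatch within 0.05 rad of shut, fastener turned past 1.40 rad, key standing in its block within 4 mm of the hole's floor, upright within 0.15 rad, released and at rest (value of joint hatch below 0.05 rad and value of joint cam above 1.4 rad and z of key_tip in the frame of holder_hole0 below -0.036 m and horizontal distance between key_tip and holder_hole0 below 0.008 m and angle between key_grip's own z axis and vertical below 0.15 rad and velocity of joint hatch below 0.05 rad/s and linear speed of key below 0.02 m/s); the robot touches nothing.
It fails at once if a loose bystander is shifted by more than 30 mm (distance of any of pull_a, pull_b, lever, hinge, carton, door_knob from where it was at the start of the episode above 0.03 m).
It also fails if it takes over 72 s, if anything falls off the work surface, if the arm or the gripper's body presses on something with over 40 N, if the wrist force passes 120 N, or if a joint passes its speed limit or range.

ROBOT

A 7-joint arm with a two-finger parallel gripper is mounted at the origin on the work surface. World frame = base frame: x ahead of the robot, y to its left, z up, the work surface at z = 0. Lengths are in mm, angles in rad, forces in N, time in s.
With the tool pointing down it reaches from about 400 to 925 mm from the base axis. Payload 5.6 kg.
Tool frame: the origin (TCP) lies midway between the tips of the shut fingers; the grasp point (between the pads) lies 19 mm behind it; z points along the fingers, y is the line along which they close (so a half turn about z gives the same grasp; the last joint's range is limited). The gripper opens to 85 mm and grips with 20 to 120 N. Pads are 22 mm wide; open, the fingers measure 114 mm over their backs; the gripper's body (76 mm by 85 mm) begins 54 mm behind the grasp point. The pads swing forward as they close: fully open they stand 13 mm farther back than shut.
Start: joints at [1.072, 0.468, -0.012, 1.603, 0.006, 1.071, -0.056], TCP at [286.08, -583.667, 231.29] pointing down, gripper open.
Joint ranges: [-2.53, 2.53], [-0.31, 2.02], [-1.57, 1.55], [0.28, 2.44], [-1.29, 4.43], [0.15, 1.84], [-2.92, 2.92]. Speed limits (rad/s): [2.57, 2.57, 3.14, 3.14, 3.14, 3.14, 3.14].

INTERFACE

Orientations are given as a 3x3 rotation matrix whose columns are the frame's x, y, z axes.
In Python, from workcell import ctrl gives the robot as it stands.
- The arm moves only by the tool move_arm, never from a script. Its argument "deltas" is a list of rows, each a list of 6 numbers: the shift along the tool's x, y, z in cm, then the turn, a rotation vector about the tool's x, y, z in rad. A call has 1 to 8 rows; each row shifts and turns the commanded pose from where the row before left it, along the tool's axes as they then stand; what a row does not reach is not made up. A row lasts 1/12 s, in which the tool goes at most 41.7 mm and 7.16 degrees, less where a joint would pass 70% of its speed; a pose out of reach is approached as far as the arm can. A call is refused whole if a number of a shift passes 4.17 or a number of a turn 0.125, either way. A call with a gripper value outside its range is refused whole. "gripper" is the finger opening in cm, from 0 to 8.54, set as the call begins (left out, the last holds). The fingers move at their own pace and stop on an object; "grip_force" is the grip in N (left out, the last holds). Time passes only in rows, so rows that do not move let the fingers close. It gives the time, the measured TCP pose, the force, the opening and the grip force at its end, in the units of the state.
- ctrl.observe(): the state, without advancing time (a new reading comes with each control period).
- ctrl.grab_frame(name): name is "side" or "top"; returns a dict with "color" (420x560x3 uint8, blue, green, red), "fx", "fy", "cx", "cy" (pixels), "extrinsics" (4x4, takes a point from camera to world coordinates). Camera axes: x right, y up, looking along -z (the intrinsics and any distortion apply to the point x, -y, -z); pixel columns grow to the right and rows downward; lengths in mm; the calibration is good to about 2 mm. A picture is of the moment at which its call begins. There is no depth.
- ctrl.finish_job(): hands the job in; it is judged then, once.
Trained networks look in a picture, given as the dict that the camera call returned (one of the last four; its "shot" number tells which), for a name from the list of things; names that differ only in an ending like _2 or _b are one class to them, and where a whole thing is asked for, a point or a joint stands for the part that bears it (a point fixed in the world has none). Each returns a list of dicts, best first, with "p" (0 to 1); they miss things now and then, are a little off and sometimes report something else, mostly with a low value. They report only what shows in the picture. A call takes as long as a camera call. They do not tell look-alikes from the thing itself.
- ctrl.recognise(picture, name): "point" ([row, column] in pixels, amid what is visible of it).
- ctrl.outline_of(picture, name): "pixels" (420x560 bool, what is visible of it) and "point" ([row, column] in pixels, amid what is visible of it).
The state is a dict: "t": time; "joint_pos": joint angles; "joint_velocities": joint speeds; "tau": joint torques, N m; "tool_pos": TCP position; "orientation": TCP orientation; "force": force on the tool from outside, world axes, zero at the start; "moment": the same for the moment, N m; "finger_gap": finger opening in mm; "grasp_force": force on a finger pad.
Only numpy, scipy, OpenCV 4.12 (cv2) and the standard library are available. Lean on these libraries where they do the work, as an engineer would, in place of code of your own. Each camera call takes 0.05 s, during which the arm holds its last target. There are 200 camera calls.

## Working session

There is one attempt and no reset: what is moved stays moved. The work goes in short steps, Python scripts to look and compute and a tool call to move; the robot and the scene stay as the last step left them, time stands still between calls to the robot, and variables do not carry over. Pictures are saved under pics/ and viewed, at most 13 in all, crops included, and the job is handed in when it is done.

Besides the shell and the picture viewer there is one more tool, called after "Emit:" by a JSON object that holds its "name" and its "arguments". move_arm: Moves the arm, as the interface text tells. Its arguments: {"type":"object","properties":{"deltas":{"type":"array","items":{"type":"array","items":{"type":"number"}}},"gripper":{"type":"number"},"grip_force":{"type":"number"}},"required":["deltas"]}

```bash
mkdir -p pics; ls
cat > h.py <<'E'
import numpy as np, cv2, pickle
from workcell import ctrl
def ray(f,rc):
    r,c=rc; E=np.array(f["extrinsics"]); d=np.array([(c-f["cx"])/f["fx"],-(r-f["cy"])/f["fy"],-1.0])
    d=E[:3,:3]@d; return E[:3,3],d/np.linalg.norm(d)
def atz(f,rc,z):
    o,d=ray(f,rc); return o+d*(z-o[2])/d[2]
def tri(f1,p1,f2,p2):
    o1,d1=ray(f1,p1);o2,d2=ray(f2,p2)
    s=np.linalg.lstsq(np.c_[d1,-d2],o2-o1,rcond=None)[0]
    a=o1+s[0]*d1;b=o2+s[1]*d2; return (a+b)/2,np.linalg.norm(a-b)
def proj(f,P):
    E=np.linalg.inv(np.array(f["extrinsics"])); p=E[:3,:3]@np.array(P,float)+E[:3,3]
    return np.array([f["cy"]-f["fy"]*p[1]/-p[2], f["cx"]+f["fx"]*p[0]/-p[2]])
E
python3 - <<'E'
from h import *
fs={n:ctrl.grab_frame(n) for n in("side","top")}
for n,f in fs.items():
    cv2.imwrite(f"pics/{n}0.png",f["color"]); print(n,[k for k in f],f["fx"],f["cx"],f["cy"],np.round(f["extrinsics"],3).tolist())
pickle.dump(fs,open("f0.pkl","wb"))
for nm in ["hatch","stand","hatch_hinge","slot","key_grip","key_tip","holder_hole0","rod_sample","knob_sample"]:
    for n,f in fs.items():
        print(nm,n,[(np.round(d["point"],1).tolist(),round(d["p"],2)) for d in ctrl.recognise(f,nm)[:4]])
E
```

```text
pics
side ['color', 'fx', 'fy', 'cx', 'cy', 'extrinsics', 'shot'] 489.394852144653 277.59760745916776 210.8183794538988 [[0.955, 0.224, -0.195, 355.873], [-0.297, 0.688, -0.662, -788.198], [-0.015, 0.69, 0.723, 1007.132], [0.0, 0.0, 0.0, 1.0]]
top ['color', 'fx', 'fy', 'cx', 'cy', 'extrinsics', 'shot'] 541.6328584832022 280.232632841648 204.74672802337335 [[-0.03, 0.993, -0.117, 392.748], [-1.0, -0.03, 0.005, 7.691], [0.002, 0.117, 0.993, 1642.366], [0.0, 0.0, 0.0, 1.0]]
hatch side [([132.3, 269.7], 0.64)]
hatch top [([183.8, 205.5], 0.86)]
stand side [([175.4, 265.2], 0.9), ([279.2, 323.7], 0.57)]
stand top [([195.9, 209.2], 0.77)]
hatch_hinge side [([179.8, 265.2], 0.57)]
hatch_hinge top [([196.0, 211.8], 0.92)]
slot side [([355.3, 280.3], 0.65), ([125.4, 264.1], 0.54)]
slot top [([180.9, 204.5], 0.65)]
key_grip side [([319.4, 347.5], 0.93), ([353.3, 395.2], 0.82), ([280.9, 367.3], 0.65), ([278.2, 324.6], 0.62)]
key_grip top [([156.0, 414.3], 0.64), ([179.7, 346.7], 0.54), ([145.6, 348.3], 0.49)]
key_tip side [([320.2, 349.0], 0.96), ([279.3, 324.0], 0.86), ([277.3, 369.8], 0.72), ([351.5, 397.2], 0.69)]
key_tip top [([145.0, 345.9], 0.73), ([178.1, 345.9], 0.63), ([151.6, 408.2], 0.62), ([177.8, 376.3], 0.56)]
holder_hole0 side [([299.4, 320.9], 0.85)]
holder_hole0 top [([186.5, 339.8], 0.59)]
rod_sample side [([283.5, 239.1], 0.91)]
rod_sample top [([247.9, 317.1], 0.61)]
knob_sample side [([353.9, 278.7], 0.92)]
knob_sample top [([232.3, 383.0], 0.94)]
```

View pics/side0.png

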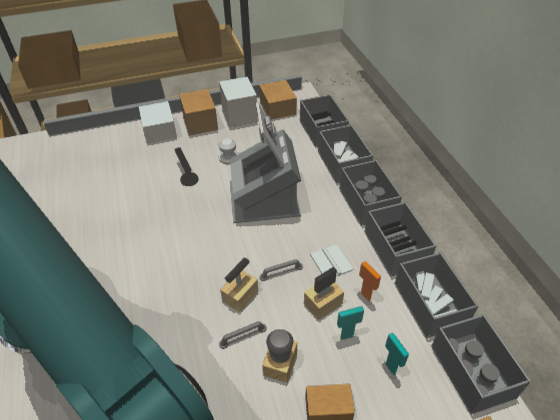

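View pics/top0.png

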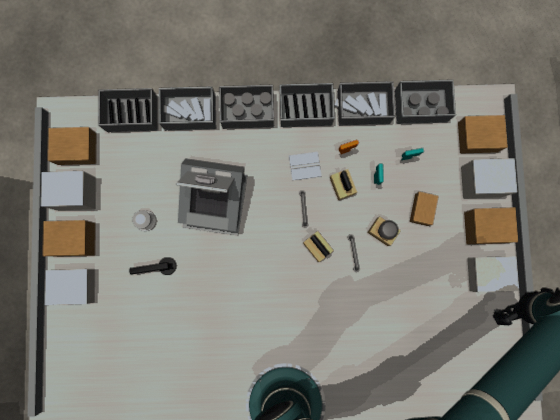

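View crops.

Run:
```python
from h import *
fs=pickle.load(open("f0.pkl","rb"))
def crop(n,r0,c0,h,w,k):
    a=cv2.resize(fs[n]["color"][r0:r0+h,c0:c0+w],None,fx=k,fy=k,interpolation=cv2.INTER_CUBIC)
    for i in range(0,h,10): cv2.putText(a,str(r0+i),(0,i*k+4),0,.35,(0,0,255),1); 
    for i in range(10,w,10): cv2.putText(a,str(c0+i),(i*k-8,8),0,.3,(255,0,0),1); cv2.line(a,(i*k,10),(i*k,14),(255,0,0),1)
    return a
def put(*im):
    H=max(i.shape[0] for i in im); return np.hstack([np.pad(i,((0,H-i.shape[0]),(0,4),(0,0))) for i in im])
cv2.imwrite("pics/c1.png",put(crop("side",105,222,119,82,5),crop("top",150,172,90,76,5)))
cv2.imwrite("pics/c2.png",put(crop("side",260,300,60,50,8),crop("top",160,325,48,40,8)))
fr={n:ctrl.grab_frame(n) for n in("side","top")}
o={}
for n,f in fr.items():
    for nm in["stand","hatch","key_grip","holder_hole0","slot","cam"]:
        try:
            L=ctrl.outline_of(f,nm); o[n,nm]=L
            for d in L[:4]:
                r,c=np.nonzero(d["pixels"]); print(n,nm,round(d["p"],2),np.round(d["point"],1),r.min(),r.max(),c.min(),c.max(),len(r), f["color"][r,c].mean(0).round() if len(r) else 0)
        except Exception as e: print(n,nm,e)
pickle.dump(o,open("o0.pkl","wb"))
```

```text
side stand 0.8 [177.1 267.2] 102 222 230 300 5519 [92. 95. 93.]
side hatch 0.76 [129.8 267.5] 101 165 255 283 778 [116. 120. 121.]
side key_grip 0.8 [355.7 393.6] 333 373 385 407 602 [92. 97. 38.]
side key_grip 0.68 [318.3 346.4] 306 338 337 363 609 [ 98. 104.  53.]
side key_grip 0.55 [278.6 325. ] 267 295 314 335 426 [61. 65. 66.]
side holder_hole0 0.89 [300.8 323.3] 284 318 304 343 854 [ 85. 117. 133.]
side holder_hole0 0.66 [149.  224.9] 138 163 219 235 336 [139. 145. 144.]
side slot 0.65 [124.2 266.7] 117 135 265 275 128 [113. 115. 117.]
side cam 0.62 [127.1 267.6] 116 141 259 276 202 [105. 108. 110.]
top stand 0.71 [195.6 210.1] 158 234 178 247 4494 [86. 88. 87.]
top stand 0.23 [248.4 317.9] 232 260 305 332 475 [ 74. 105. 115.]
top hatch 0.98 [185.2 204.4] 171 192 177 233 800 [102. 104. 104.]
top hatch 0.19 [163.3 302.8] 152 178 290 320 706 [172. 166. 160.]
top key_grip 0.71 [268.3 159.8] 257 274 130 176 453 [38. 39. 39.]
top key_grip 0.69 [145.2 349.7] 140 153 339 358 180 [ 29.  73. 119.]
top key_grip 0.67 [156.5 409.9] 149 159 402 422 147 [85. 90. 20.]
top key_grip 0.64 [178.3 345.4] 170 190 340 351 143 [30. 34. 36.]
top holder_hole0 0.68 [187.7 337.8] 171 199 330 356 430 [ 86. 122. 132.]
top holder_hole0 0.35 [247.3 316.7] 231 260 304 332 509 [ 77. 107. 117.]
top slot 0.59 [179.9 207.2] 174 190 197 216 172 [ 99. 100. 103.]
top cam 0.71 [179.8 205.9] 174 183 196 215 162 [103. 104. 107.]
```

View pics/c1.png

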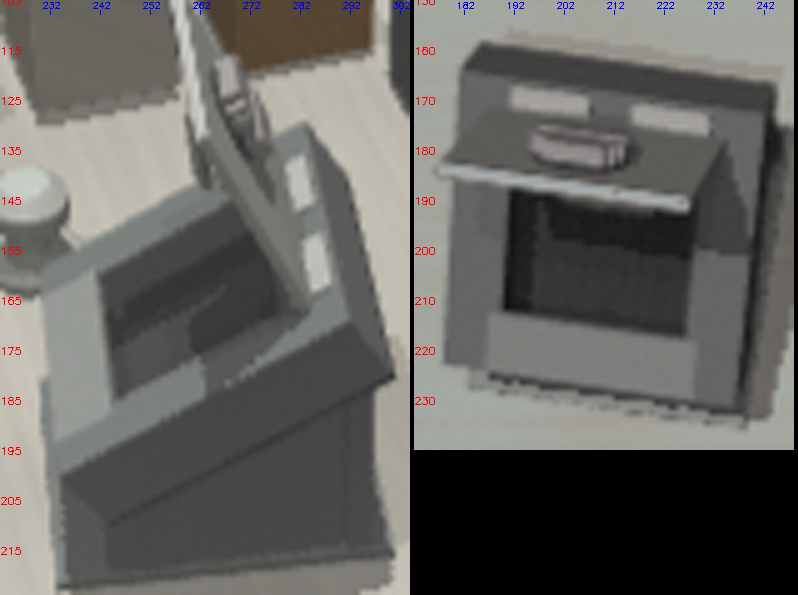

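View pics/c2.png

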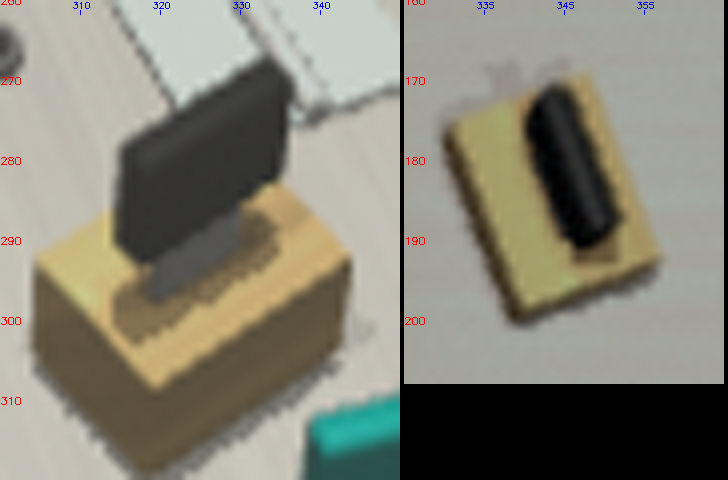

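Run:
```python
from h import *
f=pickle.load(open("f0.pkl","rb")); s,t=f["side"],f["top"]
P={}
for n,a,b in [("rr",(169.4,292),(172,244.2)),("rl",(129.6,283),(164,181.2)),("fr",(200,234),(231.6,237.2)),("fl",(159,230.4),(223,178.2)),
 ("free_r",(142,263.4),(191,226.8)),("free_l",(101,255),(184,177.2)),("hinge_r",(168,283),(179.6,234.8)),
 ("slot",(124.2,266.7),(179.9,207.2)),("grip",(278.6,325),(178.3,345.4)),
 ("blkA",(308.5,319.4),(198.1,339.1)),("blkB",(292.75,304.4),(176,330.1)),("blkC",(292.5,343.75),(192.2,357))]:
    p,e=tri(s,a,t,b); P[n]=p; print(n,p.round(),round(e,1))
print("base",atz(s,(222.6,233.6),0).round(),atz(s,(215.4,300.4),0).round())
for rc in[(198.1,339.1),(176,330.1),(169.1,347.9),(192.2,357)]: print("blk top z50",atz(t,rc,50).round())
for rc in[(308.5,319.4),(292.75,304.4),(292.5,343.75)]: print("blk side z50",atz(s,rc,50).round())
for rc in[(170.6,343.25),(190.6,349.5)]: print("handle top z122",atz(t,rc,122).round())
for rc in[(279.5,315.5),(268,333.5)]: print("handle side z122",atz(s,rc,122).round())
for n,rc in[("hl",(171.6,186.6)),("hr",(179.6,234.8))]: print(n,atz(t,rc,165).round())
```

```text
rr [657.  96. 181.] 1.0
rl [687. 269. 175.] 1.6
fr [503. 125.  91.] 3.7
fl [533. 294.  88.] 4.1
free_r [596. 137. 253.] 0.3
free_l [611. 259. 292.] 2.2
hinge_r [640. 123. 168.] 1.5
slot [622. 186. 267.] 5.2
grip [ 643. -191.   97.] 5.2
blkA [ 619. -188.  -26.] 29.4
blkB [ 639. -153.    3.] 61.9
blkC [ 635. -232.   95.] 63.1
base [498. 129.   0.] [683.  97.   0.]
blk top z50 [ 595. -176.   50.]
blk top z50 [ 662. -152.   50.]
blk top z50 [ 681. -206.   50.]
blk top z50 [ 611. -230.   50.]
blk side z50 [ 613. -233.   50.]
blk side z50 [ 595. -183.   50.]
blk side z50 [ 682. -210.   50.]
handle top z122 [ 664. -183.  122.]
handle top z122 [ 606. -198.  122.]
handle side z122 [ 612. -203.  122.]
handle side z122 [ 661. -186.  122.]
hl [666. 256. 165.]
hr [640. 123. 165.]
```

```bash
cat >> h.py <<'E'
from scipy.spatial.transform import Rotation as Ro, Slerp
ST=np.array([605,197,0.]); YAW=-0.173; HG=np.array([653,189.5,164.])
RS=Ro.from_euler('z',YAW).as_matrix()
def sd(v): return RS@np.array(v,float)
def hp(r,y,n,th):   # point on hatch
    d=np.array([-.866,0,-.5]); m=np.array([-.5,0,.866]); c,s=np.cos(th),np.sin(th)
    return HG+sd(r*(d*c+m*s)+n*(-d*s+m*c)+np.array([0,y,0]))
def tool(z,y):
    z=np.array(z)/np.linalg.norm(z); y=np.array(y)-np.dot(y,z)*z; y/=np.linalg.norm(y); return np.c_[np.cross(y,z),y,z]
def plan(wps,p=None,R=None,v=40,w=.12):
    """wps: list of (pos,R or None, min rows)"""
    s=ctrl.observe(); p=np.array(s["tool_pos"]) if p is None else p; R=np.array(s["orientation"]) if R is None else R
    out=[]
    for wp in wps:
        q,T,n=(list(wp)+[None,1])[:3] if len(wp)<3 else wp
        q=np.array(q,float); T=R if T is None else T
        rv=Ro.from_matrix(R.T@T).as_rotvec(); n=max(n,int(np.ceil(np.linalg.norm(q-p)/v)),int(np.ceil(np.linalg.norm(rv)/w)))
        for i in range(n):
            Ri=R@Ro.from_rotvec(rv*i/n).as_matrix()
            out.append(np.r_[Ri.T@(q-p)/n/10,rv/n])
        p,R=q,T
    out=np.array(out).round(3)
    for i in range(0,len(out),8): print("call",i//8); print((out[i:i+8]+0.).tolist())
E
python3 - <<'E'
from h import *
s=ctrl.observe(); R=np.array(s["orientation"]); print(R.round(2).tolist(), s["force"],s["finger_gap"])
for th in(1.5,1.6,1.7): print(th,hp(130,0,0,th).round(),hp(130,0,8,th).round())
t=pickle.load(open("f0.pkl","rb"))["top"]
print([proj(t,hp(130,y,0,th)).round(1).tolist() for th in(1.2,1.4,1.6,1.7) for y in(-65,65)])
print([proj(pickle.load(open("f0.pkl","rb"))["side"],hp(130,y,0,th)).round(1).tolist() for th in(1.2,1.4,1.6,1.7) for y in(-65,65)])
T=tool([0,0,-1],sd([0,-1,0])); print("turn",Ro.from_matrix(R.T@T).as_rotvec(), Ro.from_matrix(R.T@tool([0,0,-1],sd([0,1,0]))).as_rotvec())
E
```

```text
[[0.9, 0.44, -0.0], [0.44, -0.9, -0.0], [-0.0, 0.0, -1.0]] [0.00662806 0.18913363 0.25169252] 85.21472261011594
1.5 [581. 202. 272.] [588. 201. 276.]
1.6 [592. 200. 278.] [599. 199. 282.]
1.7 [604. 198. 284.] [611. 197. 287.]
[[212.1, 225.4], [205.0, 175.9], [204.4, 225.7], [197.2, 175.7], [195.4, 226.5], [188.2, 176.0], [190.6, 227.0], [183.3, 176.3]]
[[147.4, 241.9], [116.5, 238.0], [140.7, 248.8], [110.0, 244.4], [135.1, 257.3], [104.6, 252.3], [132.8, 262.1], [102.4, 256.7]]
turn [3.93979652e-05 5.44451426e-05 6.28738009e-01] [-7.07526448e-05  5.11985111e-05 -2.51285464e+00]
```

Run:
```python
from h import *
T=tool([0,0,-1],sd([0,-1,0])); s=ctrl.observe(); p=np.array(s["tool_pos"])
c=hp(105,-42,8,1.7)+sd([40,0,0]); print(c.round())
plan([([340,-480,350],None),([c[0],c[1],350],T,16),(c,T)])
```

```text
[653. 147. 264.]Traceback (most recent call last):
  File "<stdin>", line 4, in <module>
  File "h.py", line 31, in plan
    rv=Ro.from_matrix(R.T@T).as_rotvec(); n=max(n,int(np.ceil(np.linalg.norm(q-p)/v)),int(np.ceil(np.linalg.norm(rv)/w)))
                                            ~~~^^^^^^^^^^^^^^^^^^^^^^^^^^^^^^^^^^^^^^^^^^^^^^^^^^^^^^^^^^^^^^^^^^^^^^^^^^
TypeError: '>' not supported between instances of 'int' and 'NoneType'
```

```bash
sed -i 's/q,T,n=(list(wp)+\[None,1\])\[:3\] if len(wp)<3 else wp/q,T,n=(list(wp)+[1])[:3]/' h.py
python3 - <<'E'
from h import *
T=tool([0,0,-1],sd([0,-1,0])); s=ctrl.observe(); p=np.array(s["tool_pos"])
c=hp(105,-42,8,1.7)+sd([40,0,0]); print(c.round())
plan([([340,-480,350],None),([c[0],c[1],350],T,19),(c,T)])
E
```

```text
[653. 147. 264.]
call 0
[[1.881, -1.387, -2.374, 0.0, 0.0, 0.0], [1.881, -1.387, -2.374, 0.0, 0.0, 0.0], [1.881, -1.387, -2.374, 0.0, 0.0, 0.0], [1.881, -1.387, -2.374, 0.0, 0.0, 0.0], [1.881, -1.387, -2.374, 0.0, 0.0, 0.0], [2.93, -2.238, 0.0, 0.0, 0.0, 0.033], [2.854, -2.334, 0.0, 0.0, 0.0, 0.033], [2.776, -2.427, 0.0, 0.0, 0.0, 0.033]]
call 1
[[2.694, -2.518, 0.0, 0.0, 0.0, 0.033], [2.609, -2.606, 0.0, 0.0, 0.0, 0.033], [2.521, -2.69, 0.0, 0.0, 0.0, 0.033], [2.431, -2.772, 0.0, 0.0, 0.0, 0.033], [2.338, -2.851, 0.0, 0.0, 0.0, 0.033], [2.242, -2.927, 0.0, 0.0, 0.0, 0.033], [2.144, -3.0, 0.0, 0.0, 0.0, 0.033], [2.044, -3.069, 0.0, 0.0, 0.0, 0.033]]
call 2
[[1.941, -3.135, 0.0, 0.0, 0.0, 0.033], [1.836, -3.197, 0.0, 0.0, 0.0, 0.033], [1.73, -3.256, 0.0, 0.0, 0.0, 0.033], [1.621, -3.312, 0.0, 0.0, 0.0, 0.033], [1.51, -3.364, 0.0, 0.0, 0.0, 0.033], [1.398, -3.412, 0.0, 0.0, 0.0, 0.033], [1.285, -3.456, 0.0, 0.0, 0.0, 0.033], [1.17, -3.497, 0.0, 0.0, 0.0, 0.033]]
call 3
[[0.0, 0.0, 2.866, 0.0, 0.0, 0.0], [0.0, 0.0, 2.866, 0.0, 0.0, 0.0], [0.0, 0.0, 2.866, 0.0, 0.0, 0.0]]
```

Emit:
{"name": "move_arm", "arguments": {"deltas": [[1.9,-1.4,-2.4,0,0,0],[1.9,-1.4,-2.4,0,0,0],[1.9,-1.4,-2.4,0,0,0],[1.9,-1.4,-2.4,0,0,0],[1.9,-1.4,-2.4,0,0,0],[2.9,-2.2,0,0,0,0.033],[2.9,-2.3,0,0,0,0.033],[2.8,-2.4,0,0,0,0.033]], "gripper": 0}}

```text
t: 2.37
tool_pos: [391.2, -379.4, 352.0]
orientation: [[0.938, 0.347, 0.001], [0.347, -0.938, -0.001], [0.001, 0.001, -1.0]]
force: [1.6, 0.4, -0.5]
finger_gap: 0.3
grasp_force: 0.0
```

Emit:
{"name": "move_arm", "arguments": {"deltas": [[2.7,-2.5,0,0,0,0.033],[2.6,-2.6,0,0,0,0.033],[2.5,-2.7,0,0,0,0.033],[2.4,-2.8,0,0,0,0.033],[2.3,-2.9,0,0,0,0.033],[2.2,-2.9,0,0,0,0.033],[2.1,-3.0,0,0,0,0.033],[2.0,-3.1,0,0,0,0.033]]}}

```text
t: 3.03
tool_pos: [520.4, -114.9, 351.6]
orientation: [[0.996, 0.091, 0.001], [0.091, -0.996, -0.0], [0.001, 0.0, -1.0]]
force: [1.2, -0.0, 0.1]
finger_gap: -0.1
grasp_force: 0.0
```

Emit:
{"name": "move_arm", "arguments": {"deltas": [[1.9,-3.1,0,0,0,0.033],[1.8,-3.2,0,0,0,0.033],[1.7,-3.3,0,0,0,0.033],[1.6,-3.3,0,0,0,0.033],[1.5,-3.4,0,0,0,0.033],[1.4,-3.4,0,0,0,0.033],[1.3,-3.5,0,0,0,0.033],[1.2,-3.5,0,0,0,0.033]]}}

```text
t: 3.7
tool_pos: [651.0, 149.8, 351.3]
orientation: [[0.985, -0.172, 0.0], [-0.172, -0.985, -0.0], [0.0, 0.0, -1.0]]
force: [0.4, -0.6, 1.0]
finger_gap: -0.2
grasp_force: 0.0
```

Run:
```python
from h import *
s=ctrl.observe(); print(np.round(s["joint_pos"],2))
w=[(hp(105,-42,8,1.7)+sd([40,0,0]),None)]
for th in np.arange(1.7,0.01,-.1):
    off=11*np.clip((th-.5)/.2,-1,1); w.append((hp(105,-42,9,th)+sd([off,0,0]),None))
plan(w)
for th in (1.7,1.0,.5,0.1,0): print(th,(hp(105,-42,9,th)+sd([11*np.clip((th-.5)/.2,-1,1),0,0])).round())
```

```text
[-0.03  0.45 -0.36  1.39  0.16  1.33 -2.14]
call 0
[[0.072, 0.083, 2.909, 0.0, 0.0, 0.0], [0.072, 0.083, 2.909, 0.0, 0.0, 0.0], [0.072, 0.083, 2.909, 0.0, 0.0, 0.0], [-2.808, 0.0, -0.039, 0.0, 0.0, 0.0], [-0.986, 0.0, 0.37, 0.0, 0.0, 0.0], [-0.944, 0.0, 0.466, 0.0, 0.0, 0.0], [-0.893, 0.0, 0.558, 0.0, 0.0, 0.0], [-0.833, 0.0, 0.645, 0.0, 0.0, 0.0]]
call 1
[[-0.764, 0.0, 0.725, 0.0, 0.0, 0.0], [-0.688, 0.0, 0.797, 0.0, 0.0, 0.0], [-0.605, 0.0, 0.862, 0.0, 0.0, 0.0], [-0.516, 0.0, 0.918, 0.0, 0.0, 0.0], [-0.422, 0.0, 0.965, 0.0, 0.0, 0.0], [-0.323, 0.0, 1.003, 0.0, 0.0, 0.0], [-0.772, 0.0, 1.03, 0.0, 0.0, 0.0], [-0.668, 0.0, 1.047, 0.0, 0.0, 0.0]]
call 2
[[-0.563, 0.0, 1.053, 0.0, 0.0, 0.0], [-0.457, 0.0, 1.049, 0.0, 0.0, 0.0], [0.197, 0.0, 1.035, 0.0, 0.0, 0.0], [0.299, 0.0, 1.01, 0.0, 0.0, 0.0]]
1.7 [625. 152. 264.]
1.0 [569. 162. 220.]
0.5 [542. 166. 171.]
0.1 [537. 167. 129.]
0 [541. 166. 119.]
```

Emit:
{"name": "move_arm", "arguments": {"deltas": [[0.1,0.1,2.9,0,0,0],[0.1,0.1,2.9,0,0,0],[0.1,0,2.9,0,0,0],[-2.4,0,0,0,0,0],[-1.4,0,0.3,0,0,0],[-0.95,0,0.45,0,0,0],[-0.9,0,0.55,0,0,0],[-0.83,0,0.65,0,0,0]]}}

```text
t: 4.37
tool_pos: [589.7, 156.6, 245.4]
orientation: [[0.985, -0.171, 0.003], [-0.171, -0.985, 0.0], [0.003, -0.0, -1.0]]
force: [1.3, -0.0, 0.9]
finger_gap: -0.1
grasp_force: 1.0
```

Emit:
{"name": "move_arm", "arguments": {"deltas": [[-0.76,0,0.72,0,0,0],[-0.69,0,0.8,0,0,0],[-0.6,0,0.86,0,0,0],[-0.52,0,0.92,0,0,0],[-0.42,0,0.96,0,0,0],[-0.32,0,1.0,0,0,0]]}}

```text
t: 4.87
tool_pos: [556.1, 162.6, 191.1]
orientation: [[0.985, -0.17, -0.0], [-0.17, -0.985, 0.0], [-0.0, -0.0, -1.0]]
force: [0.3, -0.4, 0.1]
finger_gap: -0.2
grasp_force: 0.6
```

Run:
```python
from h import *
s=ctrl.grab_frame("side"); t=ctrl.grab_frame("top")
a=cv2.resize(s["color"][90:230,210:310],None,fx=4,fy=4,interpolation=2); b=cv2.resize(t["color"][130:250,165:263],None,fx=4,fy=4,interpolation=2)
cv2.imwrite("pics/p1.png",np.hstack([a,np.pad(b,((0,80),(0,0),(0,0)))]))
print(np.round(ctrl.observe()["force"],1))
```

```text
[ 0.4 -0.3  1.1]
```

View pics/p1.png

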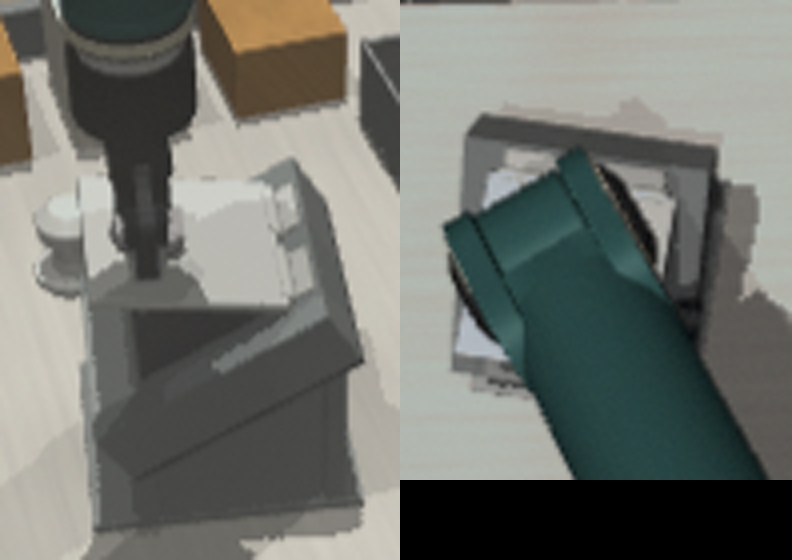

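The hatch is following the finger, now about level. I'll continue to shut.

Emit:
{"name": "move_arm", "arguments": {"deltas": [[-0.7,0,1.0,0,0,0],[-0.6,0,1.0,0,0,0],[-0.5,0,1.0,0,0,0],[-0.4,0,1.0,0,0,0],[0.1,0,1.0,0,0,0],[0.2,0,1.0,0,0,0]]}}

```text
t: 5.47
tool_pos: [537.4, 165.8, 131.1]
orientation: [[0.985, -0.17, -0.0], [-0.17, -0.985, -0.0], [-0.0, 0.0, -1.0]]
force: [1.5, -0.3, 2.1]
finger_gap: 0.0
grasp_force: 0.6
```

Emit:
{"name": "move_arm", "arguments": {"deltas": [[0.1,0,0.5,0,0,0],[0.1,0,0.4,0,0,0],[0,0,0,0,0,0]]}}

```text
t: 5.72
tool_pos: [539.6, 164.9, 122.0]
orientation: [[0.985, -0.171, -0.002], [-0.171, -0.985, -0.001], [-0.002, 0.001, -1.0]]
force: [0.3, -0.9, -0.2]
finger_gap: -0.3
grasp_force: 0.0
```

Emit:
{"name": "move_arm", "arguments": {"deltas": [[0,0,0.2,0,0,0],[0,0,0.2,0,0,0],[0,0,0,0,0,0]]}}

```text
t: 5.97
tool_pos: [540.3, 165.4, 120.4]
orientation: [[0.985, -0.171, 0.001], [-0.171, -0.985, -0.0], [0.001, 0.0, -1.0]]
force: [-1.6, -1.1, 7.2]
finger_gap: -0.1
grasp_force: 3.3
```

Run:
```python
from h import *
s=ctrl.grab_frame("side"); 
cv2.imwrite("pics/p2.png",cv2.resize(s["color"][90:230,210:310],None,fx=4,fy=4,interpolation=2))
```

```text
(no output)
```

View pics/p2.png

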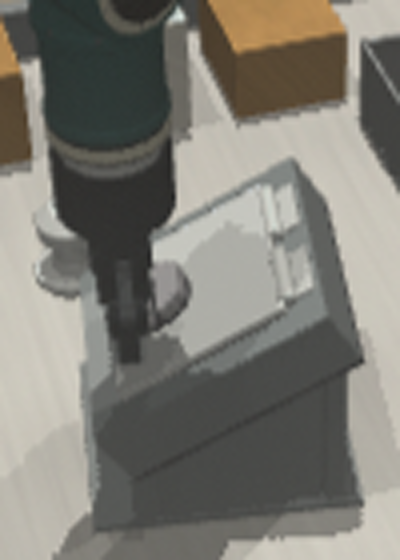

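Emit:
{"name": "move_arm", "arguments": {"deltas": [[0,0,0.2,0,0,0],[0,0,0.2,0,0,0],[0,0,0,0,0,0]]}}

```text
t: 6.27
tool_pos: [540.6, 165.5, 119.7]
orientation: [[0.985, -0.171, 0.002], [-0.171, -0.985, -0.001], [0.003, 0.001, -1.0]]
force: [-10.4, -4.9, 31.2]
finger_gap: 0.1
grasp_force: 15.9
```

```bash
sed -i 's/HG=np.array(\[653,189.5,164.\])/HG=np.array([653,189.5,165.5])/' h.py
cat >> h.py <<'E'
KEY=np.array([636.5,-193,97.]); KY=.33
RK=tool([0,0,-1],[np.sin(KY),-np.cos(KY),0])
E
python3 - <<'E'
from h import *
p=np.array(ctrl.observe()["tool_pos"])
plan([(p+[0,0,100],None),([KEY[0],KEY[1],190],RK)])
E
```

```text
call 0
[[0.009, 0.003, -3.333, 0.0, 0.0, 0.0], [0.009, 0.003, -3.333, 0.0, 0.0, 0.0], [0.009, 0.003, -3.333, 0.0, 0.0, 0.0], [1.556, 3.368, 0.304, 0.0, 0.0, -0.05], [1.386, 3.442, 0.303, 0.0, 0.0, -0.05], [1.211, 3.507, 0.303, 0.0, 0.0, -0.05], [1.034, 3.564, 0.302, 0.0, 0.0, -0.05], [0.854, 3.611, 0.301, 0.0, 0.0, -0.05]]
call 1
[[0.672, 3.649, 0.3, 0.0, 0.0, -0.05], [0.489, 3.678, 0.3, 0.0, 0.0, -0.05], [0.304, 3.698, 0.299, 0.0, 0.0, -0.05], [0.118, 3.709, 0.298, 0.0, 0.0, -0.05], [-0.068, 3.71, 0.298, 0.0, 0.0, -0.05]]
```

Emit:
{"name": "move_arm", "arguments": {"deltas": [[0,0,-3.3,0,0,0],[0,0,-3.3,0,0,0],[0,0,-3.3,0,0,0],[1.56,3.37,0.3,0,0,-0.05],[1.39,3.44,0.3,0,0,-0.05],[1.21,3.5,0.3,0,0,-0.05],[1.03,3.56,0.3,0,0,-0.05],[0.85,3.6,0.3,0,0,-0.05]]}}

```text
t: 6.93
tool_pos: [588.0, -15.4, 199.6]
orientation: [[0.997, 0.081, 0.001], [0.081, -0.997, -0.0], [0.001, 0.0, -1.0]]
force: [-0.5, 0.3, 0.9]
finger_gap: 0.3
grasp_force: 0.0
```

Emit:
{"name": "move_arm", "arguments": {"deltas": [[0.67,3.65,0,0,0,-0.05],[0.49,3.68,0,0,0,-0.05],[0.3,3.7,0,0,0,-0.05],[0.12,3.7,0,0,0,-0.05],[-0.07,3.7,0,0,0,-0.05]], "gripper": 8.54}}

```text
t: 7.35
tool_pos: [635.7, -194.7, 199.5]
orientation: [[0.946, 0.325, 0.0], [0.325, -0.946, -0.0], [0.0, 0.0, -1.0]]
force: [1.1, -0.1, -0.1]
finger_gap: 60.4
grasp_force: 0.0
```

Run:
```python
from h import *
print(np.round(ctrl.observe()["joint_pos"],2))
fs={n:ctrl.grab_frame(n) for n in("side","top")}; pickle.dump(fs,open("f1.pkl","wb"))
for n,f in fs.items():
    for nm in("slot","cam"):
        for d in ctrl.outline_of(f,nm)[:2]:
            r,c=np.nonzero(d["pixels"]); print(n,nm,round(d["p"],2),np.round(d["point"],1),r.min(),r.max(),c.min(),c.max(),"mean",r.mean().round(1),c.mean().round(1))
a=cv2.resize(fs["side"]["color"][135:195,225:295],None,fx=8,fy=8,interpolation=2)[:,:400+80]; b=cv2.resize(fs["top"]["color"][170:220,190:230],None,fx=8,fy=8,interpolation=2)
cv2.imwrite("pics/p3.png",np.hstack([a,np.pad(b,((0,80),(0,0),(0,0)))]))
p=hp(88,0,22,0); print("pred",p.round(),proj(fs["side"],p).round(1),proj(fs["top"],p).round(1))
```

```text
[ 0.5   0.56 -0.37  1.57  0.22  1.05 -1.16]
side slot 0.57 [163.2 242.9] 155 173 239 257 mean 164.0 248.0
side cam 0.75 [283.9 239.6] 258 310 220 257 mean 286.4 238.7
side cam 0.6 [164.7 251.4] 155 172 240 257 mean 163.6 248.5
top cam 0.58 [209.7 207. ] 198 216 198 216 mean 207.2 206.9
pred [567. 205. 141.] [162.2 247.8] [207.7 206.8]
```

View pics/p3.png

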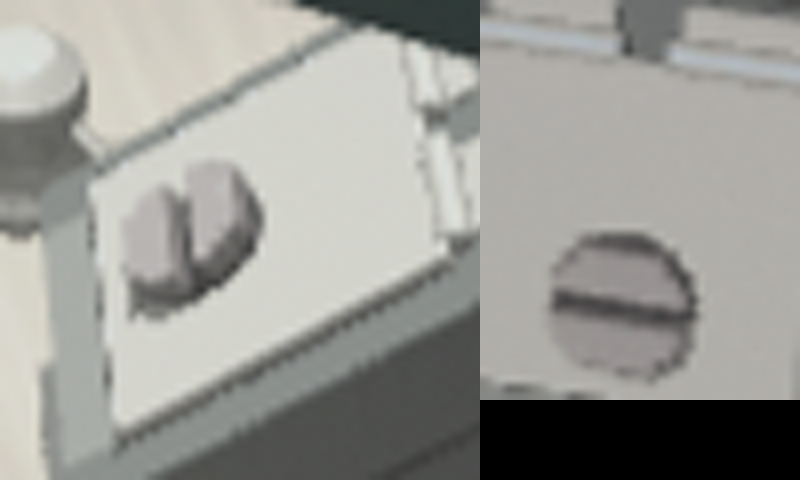

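Run:
```python
from h import *
fs=pickle.load(open("f1.pkl","rb")); s,t=fs["side"],fs["top"]
n=sd([-.5,0,.866]); P=hp(88,0,22,0)
def on(f,rc):
    o,d=ray(f,rc); return o+d*(n@(P-o))/(n@d)
B=np.c_[sd([0,1,0]),sd([-.866,0,-.5])]
for nm,f,a,b in(("top",t,(207.25,199),(209.75,216.9)),("side",s,(159.4,248.1),(169.4,248.75))):
    A,C=on(f,a),on(f,b); m=(A+C)/2-P; v=B.T@(C-A); print(nm,"ends",A.round(),C.round(),"mid offset y,down",(B.T@m).round(1),"len",np.linalg.norm(C-A).round(1),"slot dir (y,down)",v.round(1))
q,e=tri(s,(163.5,248.4),t,(207.9,207.7)); print(q.round(1),e, P.round(1))
plan([([*KEY[:2],78],RK)])
```

```text
top ends [569. 226. 140.] [561. 177. 140.] mid offset y,down [-3.3  1.9] len 50.6 slot dir (y,down) [-50.6  -0.2]
side ends [571. 214. 142.] [562. 175. 141.] mid offset y,down [-9.7 -1. ] len 40.0 slot dir (y,down) [-39.9   2.1]
[567.4 202.4 137.3] 1.093668166960047 [567.1 204.5 140.6]
call 0
[[0.009, 0.057, 3.03, 0.0, 0.0, 0.0], [0.009, 0.056, 3.03, 0.0, 0.0, 0.0], [0.009, 0.056, 3.03, 0.0, 0.0, 0.0], [0.01, 0.055, 3.03, 0.0, 0.0, 0.0]]
```

Emit:
{"name": "move_arm", "arguments": {"deltas": [[0,0.05,3,0,0,0],[0,0.05,3,0,0,0],[0,0.05,3,0,0,0],[0,0,2.5,0,0,0],[0,0,0.6,0,0,0]]}}

```text
t: 8.07
tool_pos: [633.1, -191.3, 74.0]
orientation: [[0.945, 0.326, -0.007], [0.326, -0.946, 0.003], [-0.006, -0.005, -1.0]]
force: [-1.3, 0.6, -0.4]
finger_gap: 85.5
grasp_force: 0.0
```

Emit:
{"name": "move_arm", "arguments": {"deltas": [[0,0,0,0,0,0],[0,0,0,0,0,0],[0,0,0,0,0,0],[0,0,0,0,0,0],[0,0,0,0,0,0],[0,0,0,0,0,0],[0,0,0,0,0,0],[0,0,0,0,0,0]], "gripper": 0, "grip_force": 60}}

```text
t: 8.73
tool_pos: [636.6, -194.3, 79.6]
orientation: [[0.947, 0.323, 0.002], [0.323, -0.947, -0.0], [0.001, 0.001, -1.0]]
force: [-1.3, 0.5, 6.7]
finger_gap: 13.1
grasp_force: 58.5
```

```bash
cat >> h.py <<'E'
N=sd([-.5,0,.866]); SLOT=hp(88.5,-2,22,0); L=69.6
def ins(out,turn=0,du=0):
    R=tool(-N,sd([.866,0,.5]))@Ro.from_rotvec([0,0,turn]).as_matrix()
    return SLOT+N*(L+out)+du*sd([.866,0,.5]),R
E
python3 - <<'E'
from h import *
p=np.array(ctrl.observe()["tool_pos"]); print(SLOT.round(1),np.round(ctrl.observe()["joint_pos"],2))
q,R=ins(30); print(q.round())
plan([(p+[0,0,75],None),(p+[0,0,150],None),(q,R)])
E
```

```text
[566.3 202.6 140.3] [ 0.48  0.69 -0.33  1.65  0.28  0.85 -1.21]
[517. 211. 227.]
call 0
[[0.005, 0.004, -3.75, 0.0, 0.0, 0.0], [0.005, 0.004, -3.75, 0.0, 0.0, 0.0], [0.005, 0.004, -3.75, 0.0, 0.0, 0.0], [0.005, 0.004, -3.75, 0.0, 0.0, 0.0], [0.163, -3.839, 0.024, -0.043, 0.025, -0.095], [0.527, -3.804, -0.131, -0.043, 0.025, -0.095], [0.89, -3.728, -0.274, -0.043, 0.025, -0.095], [1.247, -3.612, -0.404, -0.043, 0.025, -0.095]]
call 1
[[1.595, -3.458, -0.52, -0.043, 0.025, -0.095], [1.928, -3.266, -0.619, -0.043, 0.025, -0.095], [2.245, -3.039, -0.701, -0.043, 0.025, -0.095], [2.54, -2.781, -0.765, -0.043, 0.025, -0.095], [2.81, -2.493, -0.81, -0.043, 0.025, -0.095], [3.053, -2.179, -0.836, -0.043, 0.025, -0.095], [3.265, -1.843, -0.842, -0.043, 0.025, -0.095]]
```

Emit:
{"name": "move_arm", "arguments": {"deltas": [[0,0,-1.5,0,0,0],[0,0,-3,0,0,0],[0,0,-3.5,0,0,0],[0,0,-3.5,0,0,0],[0,0,-3.5,0,0,0]]}}

```text
t: 9.15
tool_pos: [635.5, -194.2, 230.3]
orientation: [[0.946, 0.323, -0.0], [0.323, -0.946, 0.0], [-0.0, -0.0, -1.0]]
force: [-0.1, -0.2, -1.1]
finger_gap: 13.7
grasp_force: 59.0
```

Emit:
{"name": "move_arm", "arguments": {"deltas": [[0.16,-3.84,0,-0.043,0.025,-0.095],[0.53,-3.8,-0.13,-0.043,0.025,-0.095],[0.89,-3.73,-0.27,-0.043,0.025,-0.095],[1.25,-3.61,-0.4,-0.043,0.025,-0.095],[1.6,-3.46,-0.52,-0.043,0.025,-0.095],[1.93,-3.27,-0.62,-0.043,0.025,-0.095],[2.25,-3.04,-0.7,-0.043,0.025,-0.095],[2.54,-2.78,-0.77,-0.043,0.025,-0.095]]}}

```text
t: 9.82
tool_pos: [548.2, 102.4, 227.2]
orientation: [[0.441, 0.822, 0.362], [0.896, -0.426, -0.123], [0.053, 0.378, -0.924]]
force: [1.3, 0.0, -1.9]
finger_gap: 13.5
grasp_force: 59.2
```

Run:
```python
from h import *
s=ctrl.observe(); print(np.round(s["joint_pos"],2),s["finger_gap"])
q,R=ins(30); plan([(q,R)])
```

```text
[ 0.11  0.23 -0.55  2.06  0.63  0.69 -1.34] 13.510981617547369
call 0
[[2.795, -2.4, -0.798, -0.042, 0.026, -0.093], [3.024, -2.096, -0.818, -0.042, 0.026, -0.093], [3.225, -1.771, -0.819, -0.042, 0.026, -0.093]]
```

Emit:
{"name": "move_arm", "arguments": {"deltas": [[2.8,-2.4,-0.8,-0.042,0.026,-0.093],[3.02,-2.1,-0.82,-0.042,0.026,-0.093],[3.22,-1.77,-0.82,-0.042,0.026,-0.093],[0,0,0,0,0,0],[0,0,0,0,0,0]]}}

```text
t: 10.23
tool_pos: [517.2, 212.2, 226.4]
orientation: [[0.171, 0.855, 0.49], [0.985, -0.149, -0.084], [0.001, 0.497, -0.868]]
force: [0.3, -0.6, -1.3]
finger_gap: 13.3
grasp_force: 59.1
```

Run:
```python
from h import *
st=ctrl.observe(); print(np.round(st["joint_pos"],2))
R=np.array(st["orientation"]); p=np.array(st["tool_pos"]); tip=p+R[:,2]*L
fs={n:ctrl.grab_frame(n) for n in("side","top")}; pickle.dump(fs,open("f2.pkl","wb"))
s=fs["side"]; print("tip",tip.round(1),"pred px",proj(s,tip).round(1), "off",((tip-SLOT)@np.c_[sd([0,1,0]),sd([.866,0,.5]),N]).round(1))
print("slot px",proj(s,SLOT).round(1))
a=cv2.resize(s["color"][115:190,215:290],None,fx=8,fy=8,interpolation=2)
cv2.imwrite("pics/p4.png",a)
plan([ins(8),ins(3),ins(-4)+(2,)])
```

```text
[-0.12  0.23 -0.6   2.12  0.9   0.67 -1.53]
tip [551.3 206.4 166. ] pred px [155.7 241.3] off [ 1.1 -0.6 30. ]
slot px [162.7 247.7]
call 0
[[0.211, -0.154, 2.072, -0.004, 0.002, -0.005], [0.0, 0.0, 0.5, 0.0, 0.0, 0.0], [0.0, 0.0, 0.35, 0.0, 0.0, 0.0], [0.0, 0.0, 0.35, 0.0, 0.0, 0.0]]
```

View pics/p4.png

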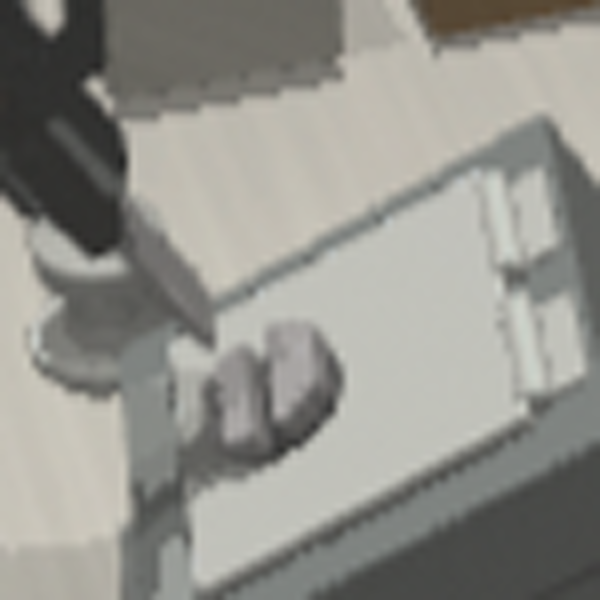

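Emit:
{"name": "move_arm", "arguments": {"deltas": [[0,0,0,0,0,-0.12],[0,0,0,0,0,-0.12],[0,0,0,0,0,-0.12],[0,0,0,0,0,-0.12],[0,0,0,0,0,-0.12],[0,0,0,0,0,-0.12],[0,0,0,0,0,-0.12],[0,0,0,0,0,-0.12]]}}

```text
t: 11.0
tool_pos: [519.8, 207.2, 226.1]
orientation: [[-0.599, 0.634, 0.489], [0.689, 0.719, -0.089], [-0.408, 0.283, -0.868]]
force: [1.2, 0.5, -1.2]
finger_gap: 13.1
grasp_force: 59.1
```

Emit:
{"name": "move_arm", "arguments": {"deltas": [[0,0,0,0,0,-0.12],[0,0,0,0,0,-0.12],[0,0,0,0,0,-0.12],[0,0,0,0,0,-0.12],[0,0,0,0,0,-0.12],[0,0,0,0,0,-0.12],[0,0,0,0,0,-0.12],[0,0,0,0,0,-0.12]]}}

```text
t: 11.67
tool_pos: [519.7, 207.1, 226.0]
orientation: [[-0.863, -0.127, 0.489], [-0.194, 0.977, -0.089], [-0.466, -0.172, -0.868]]
force: [-0.1, -0.5, -1.4]
finger_gap: 13.2
grasp_force: 59.1
```

Emit:
{"name": "move_arm", "arguments": {"deltas": [[0,0,0,0,0,-0.12],[0,0,0,0,0,-0.12],[0,0,0,0,0,-0.12],[0,0,0,0,0,-0.12],[0,0,0,0,0,-0.12],[0,0,0,0,0,-0.12],[0,0,0,0,0,-0.12],[0,0,0,0,0,-0.12]]}}

```text
t: 12.33
tool_pos: [519.7, 207.1, 226.0]
orientation: [[-0.391, -0.78, 0.489], [-0.912, 0.401, -0.089], [-0.126, -0.48, -0.868]]
force: [0.3, 0.1, -1.1]
finger_gap: 13.2
grasp_force: 59.1
```

Run:
```python
from h import *
st=ctrl.observe(); print(np.round(st["joint_pos"],2),np.round(st["tool_pos"]))
w=[(ins(o,np.pi)) for o in(30,8,3)]+[ins(-4,np.pi)+(2,)]
plan(w)
```

```text
[ 0.2   0.32 -0.96  2.1   1.04  0.78  1.26] [520. 207. 226.]
call 0
[[-0.094, 0.109, -0.07, 0.001, -0.001, -0.088], [-0.103, 0.101, -0.07, 0.001, -0.001, -0.088], [-0.112, 0.091, -0.07, 0.001, -0.001, -0.088], [0.0, 0.0, 2.2, 0.0, 0.0, 0.0], [0.0, 0.0, 0.5, 0.0, 0.0, 0.0], [0.0, 0.0, 0.35, 0.0, 0.0, 0.0], [0.0, 0.0, 0.35, 0.0, 0.0, 0.0]]
```

Emit:
{"name": "move_arm", "arguments": {"deltas": [[-0.09,0.11,-0.07,0,0,-0.088],[-0.1,0.1,-0.07,0,0,-0.088],[-0.11,0.09,-0.07,0,0,-0.088],[0,0,1.8,0,0,0],[0,0,0,0,0,0],[0,0,0,0,0,0]]}}

```text
t: 12.83
tool_pos: [525.4, 209.8, 210.2]
orientation: [[-0.178, -0.855, 0.487], [-0.984, 0.155, -0.089], [0.001, -0.495, -0.869]]
force: [-0.6, 0.0, -0.8]
finger_gap: 13.3
grasp_force: 59.1
```

```bash
cat >> h.py <<'E'
def rel():
    st=ctrl.observe(); R=np.array(st["orientation"]); p=np.array(st["tool_pos"]); tip=p+R[:,2]*L
    B=np.c_[sd([0,1,0]),sd([.866,0,.5]),N]
    print("tip y,up,out",((tip-SLOT)@B).round(1),"F y,up,out",(np.array(st["force"])@B).round(1),"M",np.round(st["moment"],2),"q",np.round(st["joint_pos"],2),"gap",round(st["finger_gap"],1),"toolx(y,up)",(R[:,0]@B).round(2),"z",(R[:,2]@B).round(3))
E
python3 -c "
from h import *
rel(); plan([ins(3,np.pi),ins(-4,np.pi)+(3,)])"
```

```text
tip y,up,out [-0.2 -1.4 11.7] F y,up,out [-0.1 -0.9 -0.4] M [ 0.13  0.67 -0.01] q [ 0.19  0.37 -0.96  2.1   1.11  0.79  1.46] gap 13.3 toolx(y,up) [-1.   -0.01  0.  ] z [-0.004 -0.006 -1.   ]
call 0
[[0.003, -0.108, 0.866, 0.006, -0.004, -0.005], [0.0, 0.0, 0.233, 0.0, 0.0, 0.0], [0.0, 0.0, 0.233, 0.0, 0.0, 0.0], [0.0, 0.0, 0.233, 0.0, 0.0, 0.0]]
```

Emit:
{"name": "move_arm", "arguments": {"deltas": [[0,-0.11,0.87,0.006,-0.004,-0.005],[0,0,0.23,0,0,0],[0,0,0.23,0,0,0],[0,0,0.23,0,0,0],[0,0,0,0,0,0]]}}

```text
t: 13.25
tool_pos: [533.6, 210.3, 197.8]
orientation: [[-0.168, -0.853, 0.495], [-0.986, 0.146, -0.084], [-0.001, -0.502, -0.865]]
force: [0.1, 0.2, -1.5]
finger_gap: 13.6
grasp_force: 59.1
```

```bash
python3 -c "
from h import *
rel()"
```

```text
tip y,up,out [ 2.2 -0.2 -3. ] F y,up,out [ 0.2 -0.7 -1.3] M [ 0.11  0.65 -0.01] q [ 0.17  0.4  -0.94  2.11  1.17  0.78  1.42] gap 13.6 toolx(y,up) [-1.  0. -0.] z [ 0.003  0.002 -1.   ]
```

Emit:
{"name": "move_arm", "arguments": {"deltas": [[0,0,0.2,0,0,0],[0,0,0.2,0,0,0],[0,0,0.1,0,0,0],[0,0,0,0,0,0]]}}

```text
t: 13.58
tool_pos: [535.9, 210.4, 193.9]
orientation: [[-0.167, -0.852, 0.495], [-0.986, 0.145, -0.083], [-0.001, -0.502, -0.865]]
force: [-3.0, -0.3, 2.9]
finger_gap: 13.6
grasp_force: 59.9
```

```bash
python3 -c "
from h import *
rel()"
```

```text
tip y,up,out [ 2.7 -0.1 -7.5] F y,up,out [-0.8 -1.1  3.9] M [-0.18  0.63 -0.16] q [ 0.16  0.41 -0.93  2.11  1.18  0.78  1.41] gap 13.6 toolx(y,up) [-1.  0. -0.] z [ 0.003  0.003 -1.   ]
```

Emit:
{"name": "move_arm", "arguments": {"deltas": [[0.2,0,-0.1,0,0,0],[0,0,0,0,0,0.05],[0,0,0,0,0,0.1],[0,0,0,0,0,0.1],[0,0,0,0,0,0.1],[0,0,0,0,0,0.1]]}}

```text
t: 14.08
tool_pos: [535.5, 207.8, 194.5]
orientation: [[-0.525, -0.692, 0.495], [-0.822, 0.564, -0.084], [-0.221, -0.451, -0.865]]
force: [0.2, -1.2, -0.5]
finger_gap: 13.4
grasp_force: 59.2
```

Run:
```python
from h import *
rel()
s=ctrl.grab_frame("side")
cv2.imwrite("pics/p5.png",cv2.resize(s["color"][115:190,215:290],None,fx=8,fy=8,interpolation=2))
```

```text
tip y,up,out [-0.   0.2 -7. ] F y,up,out [-1.2  0.1 -0.6] M [-0.07  0.47 -0.04] q [ 0.13  0.39 -0.88  2.11  1.15  0.75  0.98] gap 13.4 toolx(y,up) [-0.9  -0.44 -0.  ] z [ 0.003  0.002 -1.   ]
```

View pics/p5.png

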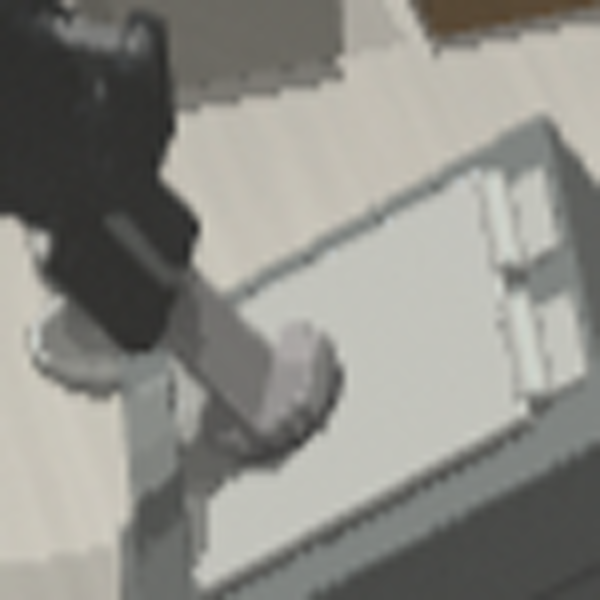

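The blade sits in the slot and turns with it. I'll continue.

Emit:
{"name": "move_arm", "arguments": {"deltas": [[0,0,0,0,0,0.12],[0,0,0,0,0,0.12],[0,0,0,0,0,0.12],[0,0,0,0,0,0.12],[0,0,0,0,0,0.12],[0,0,0,0,0,0.12],[0,0,0,0,0,0.12],[0,0,0,0,0,0.12]]}}

```text
t: 14.8
tool_pos: [535.2, 207.9, 194.3]
orientation: [[-0.869, 0.032, 0.495], [-0.011, 0.996, -0.084], [-0.496, -0.078, -0.865]]
force: [-0.0, 0.2, -1.1]
finger_gap: 13.3
grasp_force: 59.1
```

Run:
```python
from h import *
rel(); print(np.array(ctrl.observe()["moment"])@N)
```

```text
tip y,up,out [ 0.  -0.2 -7.1] F y,up,out [ 0.2 -0.6 -0.9] M [-0.07  0.6   0.08] q [ 0.04  0.35 -0.77  2.11  1.11  0.7   0.05] gap 13.3 toolx(y,up) [-0.16 -0.99 -0.  ] z [ 0.003  0.002 -1.   ]
0.15745106908264853
```

Emit:
{"name": "move_arm", "arguments": {"deltas": [[0,0,0,0,0,0.07],[0,0,0,0,0,0.06],[0,0,0,0,0,0.04],[0,0,0,0,0,0]]}}

```text
t: 15.13
tool_pos: [535.1, 208.0, 194.2]
orientation: [[-0.851, 0.175, 0.495], [0.154, 0.985, -0.084], [-0.502, 0.005, -0.865]]
force: [-0.5, -0.3, -1.6]
finger_gap: 13.2
grasp_force: 59.1
```

Run:
```python
from h import *
rel(); print(np.array(ctrl.observe()["moment"])@N)
```

```text
tip y,up,out [ 0.1 -0.3 -7.1] F y,up,out [-0.4 -1.1 -1.2] M [-0.04  0.64 -0.05] q [ 0.02  0.34 -0.75  2.12  1.1   0.69 -0.11] gap 13.2 toolx(y,up) [ 0. -1. -0.] z [ 0.003  0.002 -1.   ]
0.03034292357013116
```

Emit:
{"name": "move_arm", "arguments": {"deltas": [[0,0,0,0,0,0.06],[0,0,0,0,0,0.06],[0,0,0,0,0,0.05],[0,0,0,0,0,0]]}}

```text
t: 15.47
tool_pos: [535.1, 208.0, 194.2]
orientation: [[-0.81, 0.316, 0.495], [0.318, 0.945, -0.084], [-0.494, 0.089, -0.865]]
force: [0.0, -0.2, -1.3]
finger_gap: 13.4
grasp_force: 59.1
```

Run:
```python
from h import *
rel(); print(np.array(ctrl.observe()["moment"])@N)
```

```text
tip y,up,out [ 0.1 -0.3 -7.1] F y,up,out [-0.2 -0.6 -1.2] M [-0.16  0.59 -0.01] q [ 0.01  0.34 -0.73  2.12  1.09  0.69 -0.28] gap 13.4 toolx(y,up) [ 0.17 -0.98 -0.  ] z [ 0.003  0.002 -1.   ]
0.12056781853165228
```

Emit:
{"name": "move_arm", "arguments": {"deltas": [[0,0,0,0,0,0.05],[0,0,0,0,0,0]]}}

```text
t: 15.63
tool_pos: [535.1, 207.9, 194.2]
orientation: [[-0.793, 0.355, 0.495], [0.363, 0.928, -0.084], [-0.489, 0.113, -0.865]]
force: [0.3, -1.8, -1.7]
finger_gap: 13.3
grasp_force: 59.2
```

Run:
```python
from h import *
rel(); print(np.array(ctrl.observe()["moment"])@N)
B=np.c_[sd([0,1,0]),sd([.866,0,.5]),N]
p,R=np.array(ctrl.observe()["tool_pos"]),np.array(ctrl.observe()["orientation"])
R1=R@Ro.from_rotvec([0,0,-.1]).as_matrix()
plan([(p,R1),(p+N*45,R1)])
```

```text
tip y,up,out [-0.  -0.3 -7.1] F y,up,out [-1.7 -0.3 -1.8] M [-0.37  0.62  0.21] q [ 0.    0.34 -0.72  2.12  1.09  0.68 -0.33] gap 13.3 toolx(y,up) [ 0.22 -0.98 -0.  ] z [ 0.003  0.002 -1.   ]
0.4118533106768989
call 0
[[0.0, 0.0, 0.0, 0.0, 0.0, -0.1], [-0.004, 0.006, -2.25, 0.0, 0.0, 0.0], [-0.004, 0.006, -2.25, 0.0, 0.0, 0.0]]
```

Emit:
{"name": "move_arm", "arguments": {"deltas": [[0,0,0,0,0,-0.05],[0,0,0,0,0,-0.06],[0,0,-0.5,0,0,0],[0,0,-1,0,0,0],[0,0,-2.5,0,0,0],[0,0,-3,0,0,0],[0,0,0,0,0,0]]}}

```text
t: 16.22
tool_pos: [500.0, 217.5, 259.7]
orientation: [[-0.825, 0.263, 0.501], [0.259, 0.963, -0.078], [-0.503, 0.065, -0.862]]
force: [0.7, 0.8, -0.8]
finger_gap: 13.0
grasp_force: 59.3
```

Run:
```python
from h import *
rel()
fs={n:ctrl.grab_frame(n) for n in("side","top")}
a=cv2.resize(fs["side"]["color"][105:190,215:290],None,fx=6,fy=6,interpolation=2); b=cv2.resize(fs["top"]["color"][160:230,180:235],None,fx=6,fy=6,interpolation=2)
cv2.imwrite("pics/p6.png",np.hstack([a,np.pad(b,((0,90),(0,0),(0,0)))]))
st=ctrl.observe(); p=np.array(st["tool_pos"]); R=np.array(st["orientation"])
# unwind: rotate +z so as to reach RK (q7 decreasing) in 2 halves
T=RK; rv=Ro.from_matrix(R.T@T).as_rotvec(); print(rv, Ro.from_matrix(R.T@tool([0,0,-1],-RK[:,1])).as_rotvec())
```

```text
tip y,up,out [ 3.8  1.5 67.7] F y,up,out [ 0.9  0.1 -1. ] M [0.18 0.57 0.02] q [ 0.08  0.19 -0.84  2.11  0.86  0.74 -0.04] gap 13.0 toolx(y,up) [ 0.11 -0.99 -0.01] z [ 0.009  0.008 -1.   ]
[0.68341346 0.12848331 2.4493961 ] [-0.09915217  0.52739871 -0.60287439]
```

View pics/p6.png

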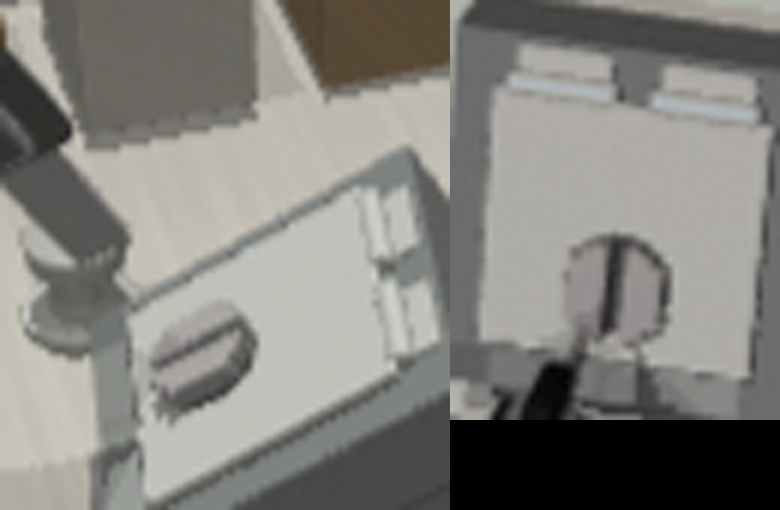

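Run:
```python
from h import *
plan([([636.6,-194.3,240],RK,24)])
```

```text
call 0
[[-0.878, -1.491, 0.481, 0.028, 0.005, 0.102], [-1.028, -1.379, 0.516, 0.028, 0.005, 0.102], [-1.165, -1.252, 0.548, 0.028, 0.005, 0.102], [-1.289, -1.111, 0.575, 0.028, 0.005, 0.102], [-1.397, -0.957, 0.597, 0.028, 0.005, 0.102], [-1.49, -0.792, 0.615, 0.028, 0.005, 0.102], [-1.565, -0.619, 0.627, 0.028, 0.005, 0.102], [-1.623, -0.438, 0.633, 0.028, 0.005, 0.102]]
call 1
[[-1.661, -0.252, 0.634, 0.028, 0.005, 0.102], [-1.681, -0.063, 0.63, 0.028, 0.005, 0.102], [-1.681, 0.126, 0.62, 0.028, 0.005, 0.102], [-1.662, 0.314, 0.605, 0.028, 0.005, 0.102], [-1.623, 0.499, 0.584, 0.028, 0.005, 0.102], [-1.566, 0.678, 0.559, 0.028, 0.005, 0.102], [-1.491, 0.85, 0.529, 0.028, 0.005, 0.102], [-1.399, 1.012, 0.495, 0.028, 0.005, 0.102]]
call 2
[[-1.29, 1.163, 0.456, 0.028, 0.005, 0.102], [-1.167, 1.301, 0.415, 0.028, 0.005, 0.102], [-1.03, 1.424, 0.37, 0.028, 0.005, 0.102], [-0.88, 1.532, 0.323, 0.028, 0.005, 0.102], [-0.721, 1.622, 0.273, 0.028, 0.005, 0.102], [-0.553, 1.694, 0.223, 0.028, 0.005, 0.102], [-0.378, 1.747, 0.171, 0.028, 0.005, 0.102], [-0.199, 1.781, 0.119, 0.028, 0.005, 0.102]]
```

Emit:
{"name": "move_arm", "arguments": {"deltas": [[-0.88,-1.49,0.48,0.028,0.005,0.102],[-1.03,-1.38,0.52,0.028,0.005,0.102],[-1.17,-1.25,0.55,0.028,0.005,0.102],[-1.29,-1.11,0.58,0.028,0.005,0.102],[-1.4,-0.96,0.6,0.028,0.005,0.102],[-1.49,-0.79,0.62,0.028,0.005,0.102],[-1.57,-0.62,0.63,0.028,0.005,0.102],[-1.62,-0.44,0.63,0.028,0.005,0.102]]}}

```text
t: 16.98
tool_pos: [545.9, 76.3, 247.7]
orientation: [[-0.344, 0.879, 0.33], [0.876, 0.427, -0.226], [-0.34, 0.211, -0.917]]
force: [0.3, 0.2, -1.7]
finger_gap: 13.5
grasp_force: 59.1
```

Emit:
{"name": "move_arm", "arguments": {"deltas": [[-1.66,-0.25,0.63,0.028,0.005,0.102],[-1.68,-0.06,0.63,0.028,0.005,0.102],[-1.68,0.13,0.62,0.028,0.005,0.102],[-1.66,0.31,0.6,0.028,0.005,0.102],[-1.62,0.5,0.58,0.028,0.005,0.102],[-1.57,0.68,0.56,0.028,0.005,0.102],[-1.49,0.85,0.53,0.028,0.005,0.102],[-1.4,1.01,0.5,0.028,0.005,0.102]]}}

```text
t: 17.65
tool_pos: [591.3, -59.8, 242.3]
orientation: [[0.419, 0.9, 0.119], [0.899, -0.394, -0.192], [-0.126, 0.187, -0.974]]
force: [0.1, 0.3, -0.8]
finger_gap: 13.5
grasp_force: 59.1
```

Emit:
{"name": "move_arm", "arguments": {"deltas": [[-1.29,1.16,0.46,0.028,0.005,0.102],[-1.17,1.3,0.42,0.028,0.005,0.102],[-1.03,1.42,0.37,0.028,0.005,0.102],[-0.88,1.53,0.32,0.028,0.005,0.102],[-0.72,1.62,0.27,0.028,0.005,0.102],[-0.55,1.69,0.22,0.028,0.005,0.102],[-0.38,1.75,0.17,0.028,0.005,0.102],[-0.2,1.78,0.12,0.028,0.005,0.102]]}}

```text
t: 18.32
tool_pos: [636.6, -196.0, 237.3]
orientation: [[0.947, 0.321, 0.002], [0.321, -0.947, -0.006], [-0.0, 0.006, -1.0]]
force: [0.1, -0.2, -1.0]
finger_gap: 13.4
grasp_force: 59.1
```

Run:
```python
from h import *
print(np.round(ctrl.observe()["joint_pos"],2)); plan([([636.6,-194.3,240],RK),([636.6,-194.3,140],RK)])
```

```text
[ 0.47  0.52 -0.32  1.54  0.18  1.11 -1.14]
call 0
[[0.056, -0.157, -0.266, 0.006, 0.0, -0.003], [0.0, 0.0, 3.333, 0.0, 0.0, 0.0], [0.0, 0.0, 3.333, 0.0, 0.0, 0.0], [0.0, 0.0, 3.333, 0.0, 0.0, 0.0]]
```

Emit:
{"name": "move_arm", "arguments": {"deltas": [[0.06,-0.16,0,0.006,0,-0.003],[0,0,3.5,0,0,0],[0,0,3.5,0,0,0],[0,0,3,0,0,0],[0,0,0,0,0,0],[0,0,0,0,0,0]]}}

```text
t: 18.82
tool_pos: [635.7, -192.7, 136.8]
orientation: [[0.944, 0.329, -0.002], [0.329, -0.944, -0.0], [-0.002, -0.0, -1.0]]
force: [-0.2, -1.1, 0.3]
finger_gap: 12.8
grasp_force: 59.1
```

Run:
```python
from h import *
plan([([636.6,-194.3,125],RK),([636.6,-194.3,105],RK,4)])
```

```text
call 0
[[0.041, 0.178, 1.182, 0.0, 0.002, 0.006], [0.0, 0.0, 0.5, 0.0, 0.0, 0.0], [0.0, 0.0, 0.5, 0.0, 0.0, 0.0], [0.0, 0.0, 0.5, 0.0, 0.0, 0.0], [0.0, 0.0, 0.5, 0.0, 0.0, 0.0]]
```

Emit:
{"name": "move_arm", "arguments": {"deltas": [[0.03,0.12,1.0,0,0,0.004],[0,0,0.5,0,0,0],[0,0,0.5,0,0,0],[0,0,0.5,0,0,0],[0,0,0,0,0,0]]}}

```text
t: 19.23
tool_pos: [637.8, -194.0, 114.1]
orientation: [[0.946, 0.325, 0.003], [0.325, -0.946, -0.002], [0.002, 0.002, -1.0]]
force: [-0.2, -0.9, -1.7]
finger_gap: 13.4
grasp_force: 59.2
```

Tip is about 6 mm inside the hole without force; going on.

Emit:
{"name": "move_arm", "arguments": {"deltas": [[0,0,0.7,0,0,0],[0,0,0.7,0,0,0],[0,0,0.7,0,0,0],[0,0,0.5,0,0,0],[0,0,0,0,0,0]]}}

```text
t: 19.65
tool_pos: [637.3, -193.8, 86.8]
orientation: [[0.946, 0.325, 0.001], [0.325, -0.946, -0.001], [0.001, 0.001, -1.0]]
force: [0.2, -1.1, -1.9]
finger_gap: 13.6
grasp_force: 59.3
```

Emit:
{"name": "move_arm", "arguments": {"deltas": [[0,0,0.4,0,0,0],[0,0,0.3,0,0,0],[0,0,0,0,0,0]]}}

```text
t: 19.9
tool_pos: [638.0, -193.9, 80.9]
orientation: [[0.946, 0.325, 0.003], [0.325, -0.946, -0.001], [0.002, 0.002, -1.0]]
force: [0.3, -0.0, -1.1]
finger_gap: 13.7
grasp_force: 59.3
```

Emit:
{"name": "move_arm", "arguments": {"deltas": [[0,0,0.15,0,0,0],[0,0,0.1,0,0,0],[0,0,0,0,0,0]]}}

```text
t: 20.15
tool_pos: [638.5, -194.1, 79.6]
orientation: [[0.946, 0.325, 0.004], [0.325, -0.946, -0.002], [0.003, 0.003, -1.0]]
force: [-0.5, 0.2, 1.6]
finger_gap: 13.4
grasp_force: 59.4
```

Emit:
{"name": "move_arm", "arguments": {"deltas": [[0,0,0.05,0,0,0],[0,0,0,0,0,0]]}}

```text
t: 20.32
tool_pos: [638.6, -194.1, 79.6]
orientation: [[0.946, 0.325, 0.004], [0.325, -0.946, -0.002], [0.003, 0.003, -1.0]]
force: [-1.7, 0.3, 5.3]
finger_gap: 13.5
grasp_force: 60.1
```

Emit:
{"name": "move_arm", "arguments": {"deltas": [[0,0,0,0,0,0],[0,0,0,0,0,0],[0,0,0,0,0,0],[0,0,0,0,0,0],[0,0,0,0,0,0],[0,0,0,0,0,0],[0,0,0,0,0,0],[0,0,0,0,0,0]], "gripper": 6}}

```text
t: 20.98
tool_pos: [638.2, -194.0, 78.5]
orientation: [[0.946, 0.325, 0.003], [0.325, -0.946, -0.001], [0.003, 0.003, -1.0]]
force: [-0.1, 0.4, 0.2]
finger_gap: 60.1
grasp_force: 0.0
```

Emit:
{"name": "move_arm", "arguments": {"deltas": [[0,0,-2,0,0,0],[0,0,-3.5,0,0,0],[0,0,-4,0,0,0],[0,0,-4,0,0,0],[-4,0,0,0,0,0],[-4,0,0,0,0,0],[-4,0,0,0,0,0],[-4,0,0,0,0,0]]}}

```text
t: 21.65
tool_pos: [484.8, -246.2, 213.4]
orientation: [[0.946, 0.325, 0.004], [0.325, -0.946, -0.002], [0.003, 0.003, -1.0]]
force: [-0.1, -1.0, 0.2]
finger_gap: 60.0
grasp_force: 0.0
```

Run:
```python
from h import *
fs={n:ctrl.grab_frame(n) for n in("side","top")}
a=cv2.resize(fs["side"]["color"][255:325,295:355],None,fx=6,fy=6,interpolation=2); b=cv2.resize(fs["side"]["color"][110:180,225:295],None,fx=6,fy=6,interpolation=2)
cv2.imwrite("pics/p7.png",np.hstack([a,b]))
for n,f in fs.items():
    print(n,[(np.round(d["point"],1).tolist(),round(d["p"],2)) for d in ctrl.recognise(f,"key_grip")[:4]],proj(f,KEY).round(1))
```

```text
side [([277.5, 325.8], 0.89), ([355.7, 396.5], 0.77), ([319.3, 348.6], 0.74), ([278.3, 365.2], 0.73)] [279.8 323.7]
top [([174.1, 376.9], 0.66), ([144.5, 349.3], 0.47), ([180.8, 346.2], 0.46), ([157.0, 410.8], 0.46)] [181.5 346.2]
```

View pics/p7.png

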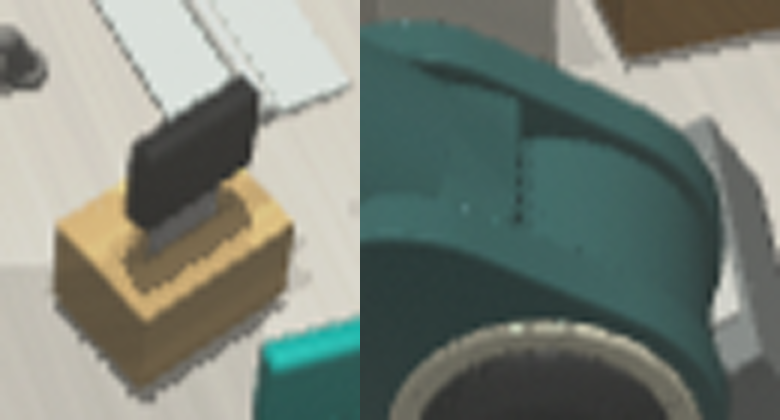

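The key stands upright in its block as at the start, and the fastener was seen locked. Handing in.

```bash
python3 -c "
from workcell import ctrl
print(ctrl.finish_job())"
```

```text
the job is handed in; nothing more can be done
None
```

The job is handed in at about 22 s of the 72 s: the hatch is shut, the fastener is turned clockwise to its stop, and the key stands back in its block, released; no verdict came back.

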